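# Cover the beaker and hold it on the stop of the seal-test stand

## Task

For a seal test, set the loose metal cover on the beaker in the spring-loaded stand so that it sits level on the rim with its spigot in the mouth, and let go of it so that it sits there by itself. Then press down on the cover until the sprung nest meets its hard stop, and finish while still pressing, holding it on the stop with a steady moderate push (about 15 to 30 N, never ramming it). Leave the tape roll, small cup, bottle and marker where they are.

Things in the scene. Friction and masses are not known exactly. Their poses are not given: they have to be found in the camera images.
- cover_knob (a point): The loose cover: bare-metal disc, 60 mm diameter and 5 mm thick, with an upright round knob (20 mm diameter, 32 mm tall, flat top) at the centre of its top and a round locating spigot below (35 mm diameter, 8 mm long, chamfered to 28 mm at its foot). 90 g as built. It starts upright on the worktop, standing on its spigot. This point is the centre of the knob: 16 mm below the knob's top, 16 mm above the disc's top face, 29 mm above the spigot's foot. z along the knob, up.
- cover_seat (a point): Point on the cover's axis in the plane of the disc's underside, the face that rests on the beaker's rim: 21 mm below the knob's centre, 8 mm above the spigot's foot.
- beaker_rim (a point): Centre of the mouth, at rim height, of the translucent beaker (51 mm outside diameter, 52 mm tall, mouth about 39 mm clear) that stands loosely in the grey nest of the stand (nest wall 14 mm high round its foot, 1.5 mm play; 35 g); z up. The rim is 105 mm above the worktop with the nest up, 90 mm when it is on its stop. It moves with the nest.
- nest (a joint): Travel of the sprung nest (with the beaker), straight down: 0 m up as at the start, 0.015 m on the hard stop (skirt of the nest on the steel ring of the base). Spring-returned: with the cover on, it takes a push of about 6 N to start it moving and about 12 N to reach the stop; it rises when let go.
- stand: The fixed seal-test stand that carries nest and beaker: aluminium base plate 110 x 120 x 12 mm with two 8 mm steel guide posts, 92 mm apart along the stand's y, that reach 65 mm above the worktop. Origin at the centre of its underside, directly below the beaker's centre.
- tape: Bystander: masking tape roll lying flat, 66 mm diameter, 18 mm high; origin at the centre of its underside.
- small_cup: Bystander: small empty cup, 36 mm diameter, 34 mm high, on the worktop; origin at the centre of its underside.
- bottle: Bystander: brown bottle with screw cap, 44 mm diameter, 90 mm high; origin at the centre of its underside.
- marker: Bystander: marker pen lying on the worktop, 136 mm long along its y, 15 mm high; origin at the centre of its underside.
Not all that is in view belongs to the job. Leave any yellow look-alike of the part that bears cover_knob alone.

How it is judged:
By the outcome, as a careful person would: the job done as asked, in the order asked, and still so for the second after the job is handed in, while the arm keeps its last pose, push and grip.
It also fails if it takes over 59 s, if anything falls off the work surface, if the arm or the gripper's body presses on something with over 40 N, if the wrist force passes 120 N, or if a joint passes its speed limit or range.

## Robot

A 6-joint arm with a two-finger parallel gripper is mounted at the origin on a cart in front of the work surface, level with it; the furniture and walls round the work are solid. World frame = base frame: x ahead of the robot, y to its left, z up, the work surface at z = 0. Lengths are in m, angles in rad, forces in N, time in s.
With the tool pointing down it reaches from about 0.35 to 0.775 m from the base axis. Payload 5.5 kg.
Tool frame: the origin (TCP) lies on the mounting face of the last link; the fingertips stand 173 mm ahead of it and the grasp point (between the pads) lies 155 mm ahead of it; z points along the fingers, y is the direction in which the jaws open and shut (so a half turn about z gives the same grasp; the last joint's range is limited). The gripper opens to 85 mm and grips with 20 to 120 N. Pads are 22 mm wide; open, the fingers measure 114 mm over their backs; the gripper's body (76 mm by 85 mm) begins 54 mm behind the grasp point. The pads swing forward as they close: fully open they stand 13 mm farther back than shut.
Start: joints at [1.208, 0.313, 0.046, 1.304, 0, 1.431], TCP at [0.127, 0.561, 0.405] pointing down, gripper open.
Joint ranges: [-2.76, 2.76], [-0.86, 1.69], [-1.03, 1.26], [-2.2, 2.34], [-1.47, 1.5], [-3.14, 3.14]. Speed limits (rad/s): [2.57, 2.57, 3.14, 3.14, 3.14, 3.14].

## Interface

Orientations are given as a unit quaternion [w, x, y, z].
In Python, from workcell import get_state, eyes, env gives the robot as it stands. The module is installed in compiled form; this text tells all that it offers.
- The arm moves only by the tool carry_out, never from a script. Its argument "motion" is a list of rows, each an object of numbers: "jaw": the opening, from -1 (shut) to 1 (fully open); "tx", "ty", "tz": the shift along the tool's x, y, z in cm; "wx", "wy", "wz": the turn, a rotation vector about the tool's x, y, z in degrees. In form: [{"jaw": .., "tx": .., "ty": .., "tz": .., "wx": .., "wy": .., "wz": ..}, ...]. A call has 1 to 20 rows; each row shifts and turns the commanded pose from where the row before left it, along the tool's axes as they then stand; what a row does not reach is not made up. A row lasts 1/8 s, in which the tool goes at most 62.5 mm and 10.7 degrees, less where a joint would pass 70% of its speed; a pose out of reach is approached as far as the arm can. A call with a gripper value outside its range is refused whole. The fingers move at their own pace and stop on an object; "force" is the grip in N (left out, the last holds). Time passes only in rows, so rows that do not move let the fingers close. It gives the time, the measured TCP pose, the force and the opening at its end, in the units of the state.
- get_state(): the state, without advancing time (a new reading comes with each control period).
- eyes.read_camera(name): name is "side" or "top"; returns the picture (420x560x3 uint8, blue, green, red); there is no depth.
- eyes.calibration(name): a dict with "K" (3x3 intrinsics, pixels), "camera_from_world" (4x4, takes a point from world to camera coordinates). Camera axes: x right, y up, looking along -z (the intrinsics and any distortion apply to the point x, -y, -z); pixel columns grow to the right and rows downward; lengths in m; the calibration is good to about 2 mm. A picture is of the moment at which its call begins. calibration takes no time and is no camera call.
- env.hand_in(): hands the job in, once; it reports no verdict.
The state is a dict: "clock": time; "joint_pos": joint angles; "qvel": joint speeds; "tau": joint torques, N m; "tcp_pos": TCP position; "orientation": TCP orientation; "wrist_force": force on the tool from outside, world axes, zero at the start; "ft_torque": the same for the moment, N m; "finger_gap": finger opening in m.
Only numpy, scipy, OpenCV 4.12 (cv2) and the standard library are available. Lean on these libraries where they do the work, as an engineer would, in place of code of your own. Each camera call takes 0.05 s, during which the arm holds its last target.

## Working session

There is one attempt and no reset: what is moved stays moved. The work goes in short steps, Python scripts to look and compute and a tool call to move; the robot and the scene stay as the last step left them, time stands still between calls to the robot, and variables do not carry over. Pictures are saved under pics/ and viewed, and the job is handed in when it is done.

Besides the shell and the picture viewer there is one more tool, called after "Request:" by a JSON object that holds its "method" and its "body". carry_out: Moves the arm, as the interface text tells. Its arguments: {"type":"object","properties":{"motion":{"type":"array"},"force":{"type":"number"}},"required":["motion"]}

```bash
mkdir -p pics; python3 - <<'E'
from workcell import get_state, eyes, env
import cv2
s=get_state();print(s)
for n in("side","top"):
    im=eyes.read_camera(n);cv2.imwrite(f"pics/{n}0.png",im)
    c=eyes.calibration(n);print(n,c)
E
```

```text
{'clock': 0.0, 'joint_pos': array([1.20837002e+00, 3.14017926e-01, 4.49861151e-02, 1.30362662e+00,
       1.15182079e-05, 1.43118559e+00]), 'qvel': array([-1.25912124e-03,  3.79869137e-04, -1.32212302e-04,  5.10127528e-04,
       -4.29278573e-05, -1.42994806e-03]), 'tau': array([-1.79317252e-03, -4.80634546e+01,  2.98529845e+01,  1.96519081e-02,
       -2.85167598e-04,  1.52645401e-05]), 'tcp_pos': array([0.12700411, 0.56059422, 0.40380154]), 'orientation': array([-2.36842711e-04,  1.11177426e-01,  9.93800137e-01, -9.00440126e-04]), 'wrist_force': array([-0.55147288, -0.32228903, -0.45059255]), 'ft_torque': array([ 0.0554398 ,  0.01134278, -0.01496306]), 'finger_gap': 0.08504706320259024}
side {'K': array([[510.73125422,   0.        , 277.48173463],
       [  0.        , 510.73125422, 211.83899134],
       [  0.        ,   0.        ,   1.        ]]), 'camera_from_world': array([[ 0.68500463, -0.72834636, -0.01674063, -0.3560038 ],
       [ 0.47380286,  0.42791775,  0.76967347, -0.35338655],
       [-0.55342526, -0.53516165,  0.63821822, -1.05612428],
       [ 0.        ,  0.        ,  0.        ,  1.        ]])}
top {'K': array([[531.01157335,   0.        , 278.75570283],
       [  0.        , 531.01157335, 204.41113181],
       [  0.        ,   0.        ,   1.        ]]), 'camera_from_world': array([[-0.02035956, -0.99973141,  0.01107257,  0.02315467],
       [ 0.99826122, -0.01971436,  0.05555074, -0.54211635],
       [-0.05531753,  0.01218431,  0.99839447, -1.32886926],
       [ 0.        ,  0.        ,  0.        ,  1.        ]])}
```

View pics/side0.png

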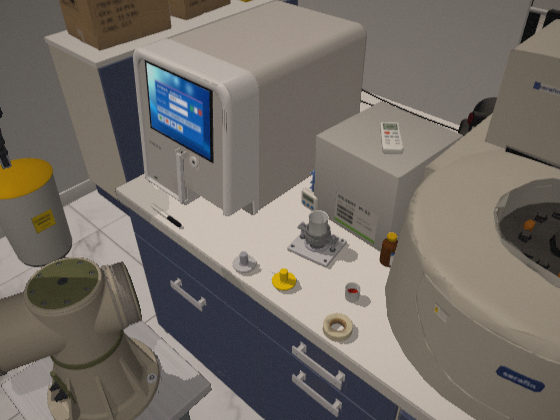

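View pics/top0.png

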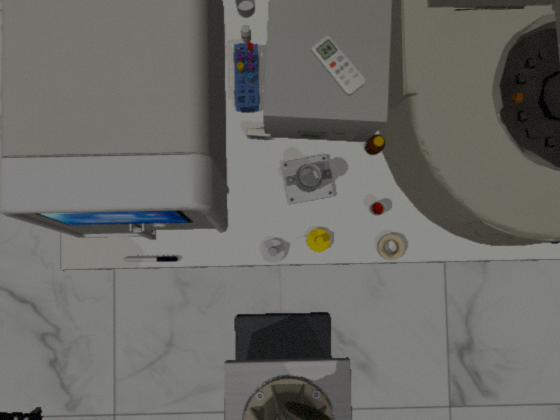

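```bash
python3 - <<'E'
import cv2,numpy as np
a=cv2.imread("pics/side0.png");b=cv2.imread("pics/top0.png")
A=cv2.resize(a[195:315,215:415],None,fx=4,fy=4,interpolation=cv2.INTER_CUBIC)
B=cv2.resize(b[130:270,240:420],None,fx=4,fy=4,interpolation=cv2.INTER_CUBIC)
cv2.imwrite("pics/cs.png",A);cv2.imwrite("pics/ct.png",B)
E
```

```text
(no output)
```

View pics/cs.png

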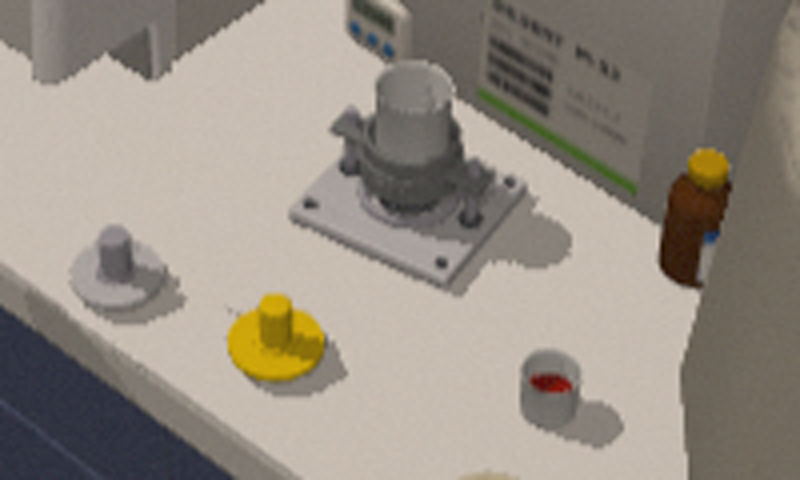

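View pics/ct.png

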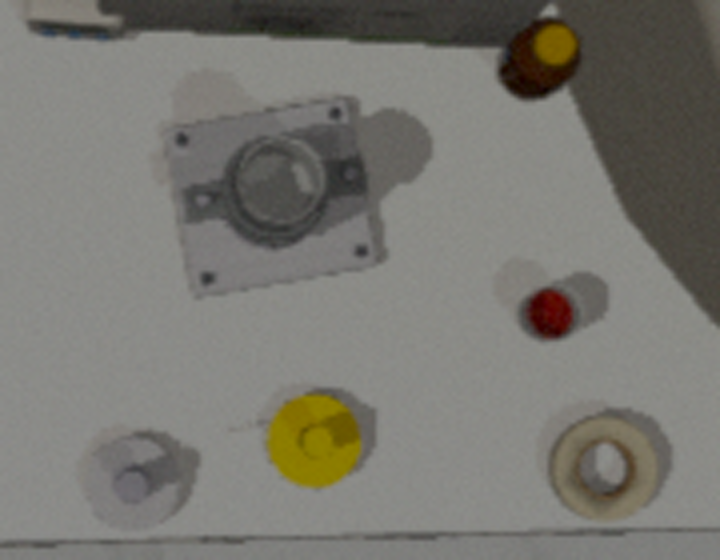

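```bash
cat > h.py <<'E'
import numpy as np,cv2
from scipy.optimize import least_squares
from workcell import get_state, eyes, env
C={n:eyes.calibration(n) for n in("side","top")}
def proj(n,P):
    P=np.atleast_2d(P);T=C[n]["camera_from_world"];p=P@T[:3,:3].T+T[:3,3]
    p=p*[1,-1,-1];q=p@C[n]["K"].T;return q[:,:2]/q[:,2:]
def onplane(n,uv,z):
    return least_squares(lambda x:proj(n,[x[0],x[1],z])[0]-uv,[.5,0]).x
def tri(uvs):
    r=least_squares(lambda x:np.concatenate([proj(n,x)[0]-uv for n,uv in uvs.items()]),[.5,0,.05]);return r.x,r.fun
def cs(x,y):return ((x+.5)/4-.5+215,(y+.5)/4-.5+195)
def ct(x,y):return ((x+.5)/4-.5+240,(y+.5)/4-.5+130)
def circ(c,z,r,n=60):
    t=np.linspace(0,2*np.pi,n);return np.c_[c[0]+r*np.cos(t),c[1]+r*np.sin(t),z+0*t]
E
python3 - <<'E'
from h import *
np.set_printoptions(precision=4,suppress=True)
def show(l,s,t,z):
    print(l,onplane("side",s,z),onplane("top",t,z),tri({"side":s,"top":t}))
show("knobtop",cs(117,233),ct(132,481),.045)
show("disc",cs(118,272),ct(134.5,478.5),.013)
show("rim",cs(416,90),ct(279,182),.105)
show("ytop",cs(276,303),ct(318,441),.045)
# stand corners (top of base plate z=.012), top view
for c in[(168,125),(350,97),(380,262),(197,297)]: print(onplane("top",ct(*c),.012))
for c in[(203,201),(349,174)]: print("post",onplane("top",ct(*c),.065))
# obstacles
print("machine front bottom-ish", onplane("top",(215,230),.3),onplane("top",(190,210),.4), onplane("top",(225,200),.0))
for c in [(244,126),(386,137),(386,125)]: print("box",onplane("top",c,.0),onplane("top",c,.2))
print("edge",onplane("top",(280,264),0))
E
```

```text
knobtop [0.429  0.0294] [0.429 0.03 ] (array([0.4292, 0.0299, 0.0446]), array([-0.0887,  0.0044,  0.0569, -0.066 ]))
disc [0.4264 0.0284] [0.4296 0.0284] (array([0.4287, 0.0292, 0.0109]), array([ 0.4722, -0.0238, -0.306 ,  0.3546]))
rim [ 0.6054 -0.0645] [ 0.6055 -0.0606] (array([ 0.6067, -0.0617,  0.1023]), array([-0.5564,  0.0693,  0.3671, -0.376 ]))
ytop [ 0.4518 -0.0853] [ 0.4512 -0.0851] (array([ 0.4514, -0.0853,  0.0453]), array([-0.0961,  0.0083,  0.0666, -0.0727]))
[0.6536 0.0027]
[ 0.6694 -0.1138]
[ 0.5635 -0.1302]
[ 0.5435 -0.0135]
post [ 0.5992 -0.0167]
post [ 0.614  -0.1064]
machine front bottom-ish [0.4783 0.1433] [0.5142 0.1769] [0.5573 0.1493]
box [0.7475 0.0976] [0.7063 0.0874]
box [ 0.7122 -0.2684] [ 0.6762 -0.2246]
box [ 0.7435 -0.2694] [ 0.7029 -0.2255]
edge [0.3915 0.012 ]
```

Two candidates: the bare-metal cover (side px 244,253; top px 273,250) and the yellow one (side 284,270; top 319,240). The enlarged crops show that the first is bare metal, as described. The yellow one is the look-alike, so I'm leaving it alone. The beaker rim is at side (319,217) and top (309,175).

Cover ≈ (0.429, 0.030), rim ≈ (0.606, -0.062). A straight line at the current height to above the cover keeps clear of the machine.

Request:
{"method": "carry_out", "body": {"motion": [{"jaw": 1,"tx": -3.75,"ty": -4.1},{"jaw": 1,"tx": -3.75,"ty": -4.1},{"jaw": 1,"tx": -3.75,"ty": -4.1},{"jaw": 1,"tx": -3.75,"ty": -4.1},{"jaw": 1,"tx": -3.75,"ty": -4.1},{"jaw": 1,"tx": -3.75,"ty": -4.1},{"jaw": 1,"tx": -3.75,"ty": -4.1},{"jaw": 1,"tx": -3.75,"ty": -4.1},{"jaw": 1,"tx": -3.75,"ty": -4.1},{"jaw": 1,"tx": -3.75,"ty": -4.1},{"jaw": 1,"tx": -3.7,"ty": -4.1},{"jaw": 1},{"jaw": 1}]}}

```text
invalid input at $.motion[0]: expected keys jaw, tx, ty, tz, wx, wy, wz
```

Request:
{"method": "carry_out", "body": {"motion": [{"jaw": 1,"tx": -3.75,"ty": -4.1,"tz": 0,"wx": 0,"wy": 0,"wz": 0},{"jaw": 1,"tx": -3.75,"ty": -4.1,"tz": 0,"wx": 0,"wy": 0,"wz": 0},{"jaw": 1,"tx": -3.75,"ty": -4.1,"tz": 0,"wx": 0,"wy": 0,"wz": 0},{"jaw": 1,"tx": -3.75,"ty": -4.1,"tz": 0,"wx": 0,"wy": 0,"wz": 0},{"jaw": 1,"tx": -3.75,"ty": -4.1,"tz": 0,"wx": 0,"wy": 0,"wz": 0},{"jaw": 1,"tx": -3.75,"ty": -4.1,"tz": 0,"wx": 0,"wy": 0,"wz": 0},{"jaw": 1,"tx": -3.75,"ty": -4.1,"tz": 0,"wx": 0,"wy": 0,"wz": 0},{"jaw": 1,"tx": -3.75,"ty": -4.1,"tz": 0,"wx": 0,"wy": 0,"wz": 0},{"jaw": 1,"tx": -3.75,"ty": -4.1,"tz": 0,"wx": 0,"wy": 0,"wz": 0},{"jaw": 1,"tx": -3.75,"ty": -4.1,"tz": 0,"wx": 0,"wy": 0,"wz": 0},{"jaw": 1,"tx": -3.7,"ty": -4.1,"tz": 0,"wx": 0,"wy": 0,"wz": 0},{"jaw": 1,"tx": 0,"ty": 0,"tz": 0,"wx": 0,"wy": 0,"wz": 0},{"jaw": 1,"tx": 0,"ty": 0,"tz": 0,"wx": 0,"wy": 0,"wz": 0}]}}

```text
clock: 1.72
tcp_pos: [0.4288, 0.0299, 0.4043]
orientation: [-0.001, 0.112, 0.994, 0.0]
wrist_force: [-0.2, -0.0, 0.2]
finger_gap: 0.0855
```

Request:
{"method": "carry_out", "body": {"motion": [{"jaw": 1,"tx": 0,"ty": 0,"tz": 4.5,"wx": 0,"wy": 0,"wz": 0},{"jaw": 1,"tx": 0,"ty": 0,"tz": 4.5,"wx": 0,"wy": 0,"wz": 0},{"jaw": 1,"tx": 0,"ty": 0,"tz": 4.5,"wx": 0,"wy": 0,"wz": 0},{"jaw": 1,"tx": 0,"ty": 0,"tz": 4.0,"wx": 0,"wy": 0,"wz": 0},{"jaw": 1,"tx": 0,"ty": 0,"tz": 0,"wx": 0,"wy": 0,"wz": 0},{"jaw": 1,"tx": 0,"ty": 0,"tz": 0,"wx": 0,"wy": 0,"wz": 0}]}}

```text
clock: 2.48
tcp_pos: [0.4295, 0.0308, 0.2309]
orientation: [0.001, 0.11, 0.994, 0.0]
wrist_force: [0.5, 0.6, -0.0]
finger_gap: 0.0854
```

```bash
python3 - <<'E'
from h import *
a=eyes.read_camera("side");b=eyes.read_camera("top")
A=cv2.resize(a[150:310,170:330],None,fx=3.5,fy=3.5,interpolation=cv2.INTER_CUBIC)
B=cv2.resize(b[190:290,220:340],None,fx=4,fy=4,interpolation=cv2.INTER_CUBIC)
cv2.imwrite("pics/p1.png",A);print(get_state()["tcp_pos"])
E
```

```text
[0.43015616 0.03030737 0.23154424]
```

View pics/p1.png

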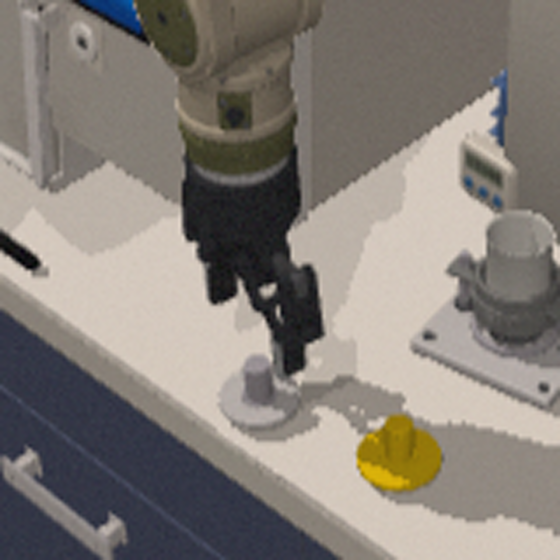

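The open fingers are straddling the knob (side px ≈ 243,257), and the yellow part is clear. Next I go down and close.

Request:
{"method": "carry_out", "body": {"force": 40, "motion": [{"jaw": 1,"tx": 0,"ty": 0,"tz": 2.2,"wx": 0,"wy": 0,"wz": 0},{"jaw": 1,"tx": 0,"ty": 0,"tz": 1.9,"wx": 0,"wy": 0,"wz": 0},{"jaw": 1,"tx": 0,"ty": 0,"tz": 0,"wx": 0,"wy": 0,"wz": 0},{"jaw": 0.3,"tx": 0,"ty": 0,"tz": 0,"wx": 0,"wy": 0,"wz": 0},{"jaw": 0,"tx": 0,"ty": 0,"tz": 0,"wx": 0,"wy": 0,"wz": 0},{"jaw": -0.3,"tx": 0,"ty": 0,"tz": 0,"wx": 0,"wy": 0,"wz": 0},{"jaw": -1,"tx": 0,"ty": 0,"tz": 0,"wx": 0,"wy": 0,"wz": 0},{"jaw": -1,"tx": 0,"ty": 0,"tz": 0,"wx": 0,"wy": 0,"wz": 0},{"jaw": -1,"tx": 0,"ty": 0,"tz": 0,"wx": 0,"wy": 0,"wz": 0},{"jaw": -1,"tx": 0,"ty": 0,"tz": 0,"wx": 0,"wy": 0,"wz": 0}]}}

```text
clock: 3.82
tcp_pos: [0.4294, 0.0299, 0.1892]
orientation: [0.0, 0.111, 0.994, 0.0]
wrist_force: [-1.5, -0.2, 6.4]
finger_gap: 0.0187
```

Request:
{"method": "carry_out", "body": {"motion": [{"jaw": -1,"tx": 0,"ty": 0,"tz": -0.5,"wx": 0,"wy": 0,"wz": 0},{"jaw": -1,"tx": 0,"ty": 0,"tz": -2,"wx": 0,"wy": 0,"wz": 0},{"jaw": -1,"tx": 0,"ty": 0,"tz": -3.5,"wx": 0,"wy": 0,"wz": 0},{"jaw": -1,"tx": 0,"ty": 0,"tz": -4,"wx": 0,"wy": 0,"wz": 0},{"jaw": -1,"tx": 0,"ty": 0,"tz": -4,"wx": 0,"wy": 0,"wz": 0},{"jaw": -1,"tx": 0,"ty": 0,"tz": 0,"wx": 0,"wy": 0,"wz": 0},{"jaw": -1,"tx": 0,"ty": 0,"tz": 0,"wx": 0,"wy": 0,"wz": 0}]}}

```text
clock: 4.7
tcp_pos: [0.4289, 0.03, 0.3281]
orientation: [-0.0, 0.111, 0.994, 0.0]
wrist_force: [0.8, 0.5, -1.4]
finger_gap: 0.0189
```

```bash
python3 - <<'E'
from h import *
a=eyes.read_camera("side");b=eyes.read_camera("top")
A=cv2.resize(a[120:270,170:330],None,fx=4,fy=4,interpolation=cv2.INTER_CUBIC)
cv2.imwrite("pics/p2.png",A);s=get_state();print(s["tcp_pos"],s["wrist_force"],s["ft_torque"],s["finger_gap"])
E
```

```text
[0.42855209 0.02999107 0.3273636 ] [-0.10378994 -0.21598292 -1.49942357] [-0.06092689  0.02421071  0.04967776] 0.018643751576833168
```

View pics/p2.png

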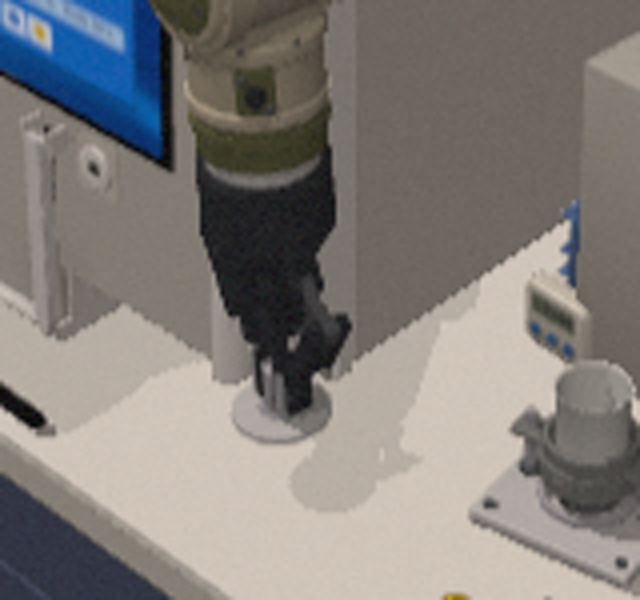

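Cover lifted (side px ≈ 240,221) and it looks level. I'll check that with overlays, and check the rim centre too.

```bash
python3 - <<'E'
from h import *
a=eyes.read_camera("side");b0=cv2.imread("pics/top0.png")
f=6
def ov(im,n,x0,y0,w,h,cs):
    A=cv2.resize(im[y0:y0+h,x0:x0+w],None,fx=f,fy=f,interpolation=cv2.INTER_CUBIC)
    for c,z,r,col in cs:
        p=(proj(n,circ(c,z,r))-[x0,y0]+.5)*f-.5
        cv2.polylines(A,[np.round(p*8).astype(np.int32)],True,col,1,cv2.LINE_AA,3)
    return A
r=(.606,-.062);g=(0,255,0);m=(0,0,255)
S=[((.4287,.0299),.152,.03,g),((.4287,.0299),.147,.03,m)]
R=[(r,.105,.0255,g),(r,.053,.0255,m)]
i1=ov(a,"side",215,190,60,55,S);i2=ov(a,"side",285,190,60,65,R);i3=ov(b0,"top",275,140,70,65,R)
h=max(i.shape[0] for i in(i1,i2,i3))
pad=lambda i:cv2.copyMakeBorder(i,0,h-i.shape[0],0,4,cv2.BORDER_CONSTANT)
I=np.hstack([pad(i) for i in(i1,i2,i3)]);print(I.shape);cv2.imwrite("pics/p3.png",cv2.resize(I,(798,int(I.shape[0]*798/I.shape[1])),interpolation=cv2.INTER_AREA))
cv2.imwrite("pics/p3b.png",np.hstack([i2,i3]))
E
```

```text
(390, 1152, 3)
```

View pics/p3.png

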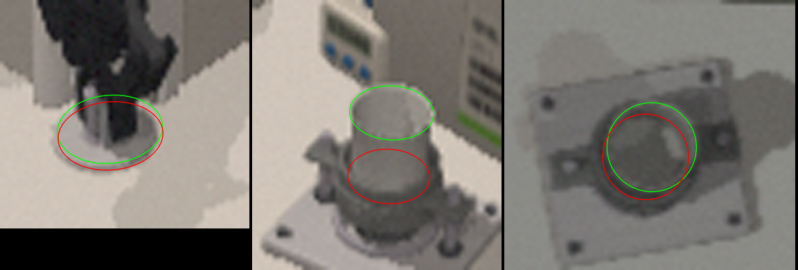

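View pics/p3b.png

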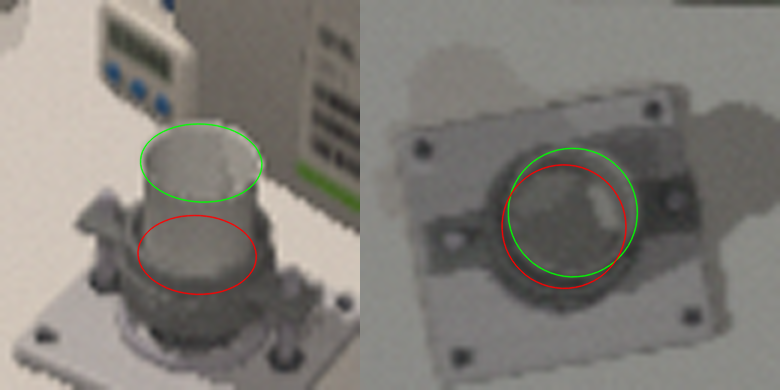

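```bash
python3 - <<'E'
from h import *
f=10
out=[]
for n,x0,y0 in(("side",222,200),("top",238,205)):
    a=eyes.read_camera(n)
    A=cv2.resize(a[y0:y0+40,x0:x0+38],None,fx=f,fy=f,interpolation=cv2.INTER_CUBIC)
    B=A.copy()
    for z,r,col in((.152,.03,(0,255,0)),(.147,.03,(0,0,255))):
        p=(proj(n,circ((.4287,.0299),z,r))-[x0,y0]+.5)*f-.5
        cv2.polylines(B,[np.round(p).astype(np.int32)],True,col,1,cv2.LINE_AA)
    out+= [A,B]
cv2.imwrite("pics/p4.png",np.hstack(out[:2]));cv2.imwrite("pics/p5.png",np.hstack(out[2:]))
E
```

```text
(no output)
```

View pics/p4.png

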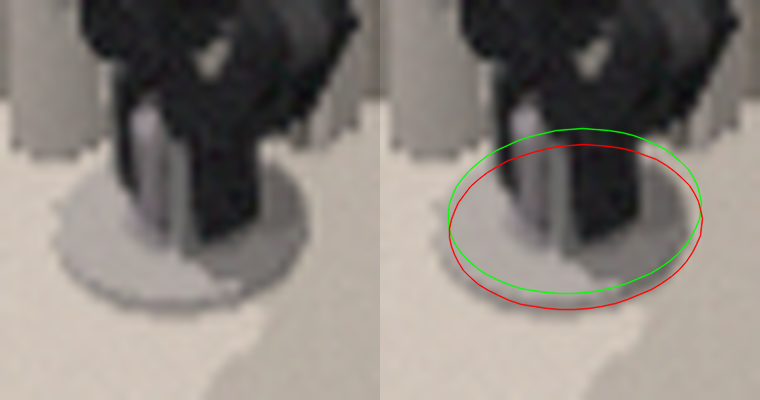

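View pics/p5.png

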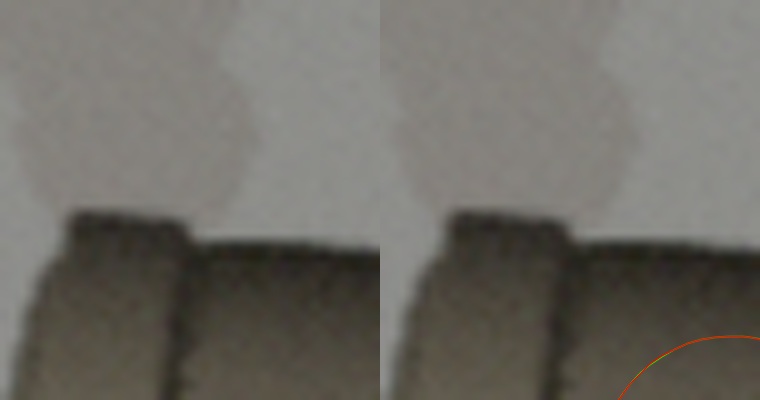

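Request:
{"method": "carry_out", "body": {"motion": [{"jaw": -1,"tx": -2.0,"ty": -0.5,"tz": 0,"wx": 0,"wy": 0,"wz": 0},{"jaw": -1,"tx": -4,"ty": -1,"tz": 0,"wx": 0,"wy": 0,"wz": 0},{"jaw": -1,"tx": -4,"ty": -1,"tz": 0,"wx": 0,"wy": 0,"wz": 0},{"jaw": -1,"tx": -4,"ty": -1,"tz": 0,"wx": 0,"wy": 0,"wz": 0},{"jaw": -1,"tx": -3.3,"ty": -1,"tz": 0,"wx": 0,"wy": 0,"wz": 0},{"jaw": -1,"tx": -2,"ty": -0.5,"tz": 0,"wx": 0,"wy": 0,"wz": 0},{"jaw": -1,"tx": 0,"ty": 0,"tz": 0,"wx": 0,"wy": 0,"wz": 0},{"jaw": -1,"tx": 0,"ty": 0,"tz": 0,"wx": 0,"wy": 0,"wz": 0}]}}

```text
clock: 5.95
tcp_pos: [0.6057, -0.0611, 0.3278]
orientation: [-0.001, 0.111, 0.994, 0.0]
wrist_force: [0.1, -0.1, 0.4]
finger_gap: 0.0186
```

```bash
python3 - <<'E'
from h import *
ps=[]
for i in range(2):
    a=eyes.read_camera("side"); s=get_state(); ps.append(s["tcp_pos"])
b=eyes.read_camera("top")
print(ps,s["orientation"],s["wrist_force"])
p=np.mean(ps,0)
cv2.imwrite("pics/side6.png",a);cv2.imwrite("pics/top6.png",b)
x0,y0,f=285,170,7
A=cv2.resize(a[y0:y0+80,x0:x0+57],None,fx=f,fy=f,interpolation=cv2.INTER_CUBIC)
B=A.copy()
for c,z,r,col in((p,p[2]-.176,.03,(0,255,0)),(p,p[2]-.181,.03,(0,0,255)),((.606,-.062),.105,.0255,(255,0,0))):
        q=(proj("side",circ(c,z,r))-[x0,y0]+.5)*f-.5
        cv2.polylines(B,[np.round(q).astype(np.int32)],True,col,1,cv2.LINE_AA)
cv2.imwrite("pics/p6.png",np.hstack([A,B]))
cv2.imwrite("pics/p7.png",cv2.resize(b[130:230,240:380],None,fx=4,fy=4,interpolation=cv2.INTER_CUBIC))
E
```

```text
[array([ 0.60561727, -0.06102535,  0.32817109]), array([ 0.60560621, -0.0609359 ,  0.32843579])] [-6.00535210e-04  1.10925828e-01  9.93828495e-01  1.51009900e-04] [-0.02278236  0.33571923 -1.26297375]
```

View pics/p6.png

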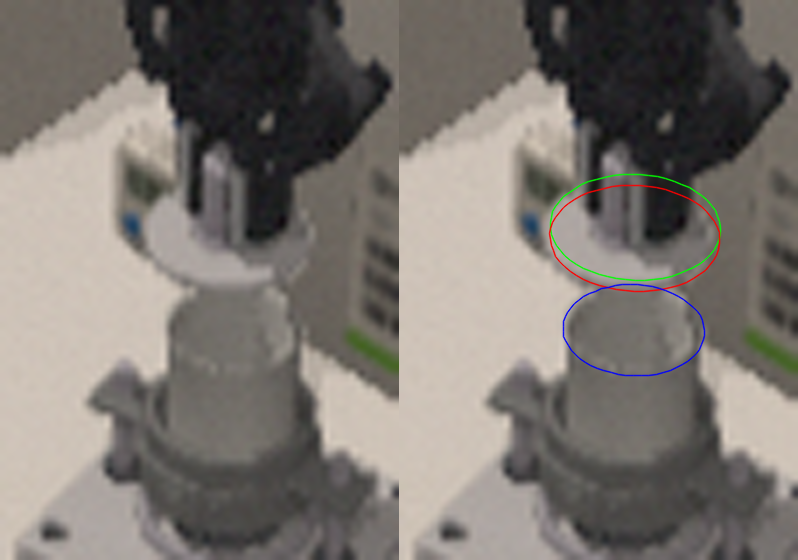

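View pics/p7.png

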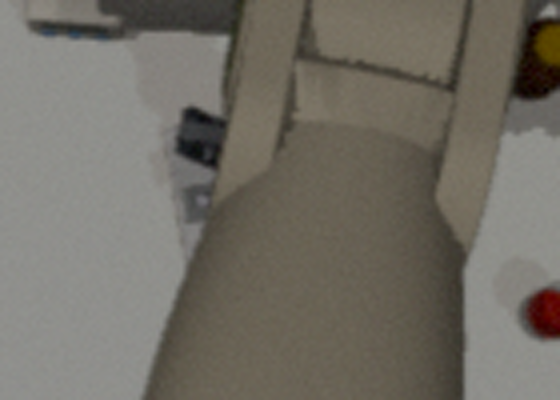

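```bash
cat > fit.py <<'E'
from h import *
from scipy.ndimage import map_coordinates
def gmag(im):
    g=cv2.GaussianBlur(im.astype(np.float32),(0,0),0.7)
    gx=np.abs(cv2.Scharr(g,-1,1,0));gy=np.abs(cv2.Scharr(g,-1,0,1))
    return gx.max(2),gy.max(2),cv2.Scharr(g.mean(2),-1,1,0),cv2.Scharr(g.mean(2),-1,0,1)
def score(G,pts,keep):
    t=np.roll(pts,-1,0)-np.roll(pts,1,0);t/=np.linalg.norm(t,axis=1)[:,None]+1e-9
    nx,ny=t[:,1],-t[:,0]
    s=lambda k:map_coordinates(G[k],[pts[:,1],pts[:,0]],order=1)
    v=np.abs(s(2)*nx+s(3)*ny)
    return np.minimum(v,200)[keep].mean()
def hull(P):
    h=cv2.convexHull(P.astype(np.float32))[:,0]
    # resample
    h=np.vstack([h,h[:1]]);d=np.r_[0,np.cumsum(np.linalg.norm(np.diff(h,axis=0),axis=1))]
    u=np.linspace(0,d[-1],120,endpoint=False);return np.c_[np.interp(u,d,h[:,0]),np.interp(u,d,h[:,1])]
def search(fn,c,w=.006,st=.0005):
    best=[]
    for dx in np.arange(-w,w+1e-9,st):
        for dy in np.arange(-w,w+1e-9,st):
            best.append((fn(c[0]+dx,c[1]+dy),c[0]+dx,c[1]+dy))
    best.sort(reverse=True);b=np.array(best[:12]);return b[0],b[:,1:].mean(0),b[:,1:].std(0)
E
python3 - <<'E'
from fit import *
np.set_printoptions(precision=4,suppress=True)
G=gmag(cv2.imread("pics/side6.png"));G0=gmag(cv2.imread("pics/side0.png"));T0=gmag(cv2.imread("pics/top0.png"))
def disc(G,n,zt,half=True):
    def f(x,y):
        p=hull(np.vstack([proj(n,circ((x,y),zt,.03)),proj(n,circ((x,y),zt-.005,.03))]))
        k=p[:,1]>p[:,1].mean()-1 if half else slice(None)
        return score(G,p,k)
    return f
for zt in(.150,.152,.154):print("held",zt,search(disc(G,"side",zt),(.606,-.061)))
print("tbl side",search(disc(G0,"side",.013),(.429,.030)));print("tbl top",search(disc(T0,"top",.013,False),(.429,.03)))
def rim(G,n):
    return lambda x,y:score(G,proj(n,circ((x,y),.105,.0255,121)[:-1]),slice(None))
print("rim side0",search(rim(G0,"side"),(.606,-.062)));print("rim side6",search(rim(G,"side"),(.606,-.062)))
print("rim top",search(rim(T0,"top"),(.606,-.062)))
E
```

```text
held 0.15 (array([173.3293,   0.6105,  -0.0565]), array([ 0.6105, -0.0567]), array([0.0005, 0.0005]))
held 0.152 (array([172.9185,   0.6085,  -0.058 ]), array([ 0.6087, -0.0582]), array([0.0005, 0.0005]))
held 0.154 (array([172.4886,   0.6065,  -0.0595]), array([ 0.6045, -0.0581]), array([0.0029, 0.0021]))
tbl side (array([199.0716,   0.4235,   0.0265]), array([0.4241, 0.0265]), array([0.0008, 0.0004]))
tbl top (array([126.4802,   0.428 ,   0.032 ]), array([0.4279, 0.0318]), array([0.0005, 0.0005]))
rim side0 (array([191.0387,   0.608 ,  -0.0615]), array([ 0.6083, -0.0614]), array([0.0007, 0.0004]))
rim side6 (array([170.7779,   0.604 ,  -0.059 ]), array([ 0.6042, -0.0592]), array([0.0006, 0.0004]))
rim top (array([175.502,   0.607,  -0.062]), array([ 0.6068, -0.062 ]), array([0.0005, 0.0005]))
```

Request:
{"method": "carry_out", "body": {"motion": [{"jaw": -1,"tx": -0.17,"ty": -0.07,"tz": 0,"wx": 0,"wy": 0,"wz": 0},{"jaw": -1,"tx": 0,"ty": 0,"tz": 2,"wx": 0,"wy": 0,"wz": 0},{"jaw": -1,"tx": 0,"ty": 0,"tz": 1.2,"wx": 0,"wy": 0,"wz": 0},{"jaw": -1,"tx": 0,"ty": 0,"tz": 0.3,"wx": 0,"wy": 0,"wz": 0},{"jaw": -1,"tx": 0,"ty": 0,"tz": 0.1,"wx": 0,"wy": 0,"wz": 0},{"jaw": -1,"tx": 0,"ty": 0,"tz": 0,"wx": 0,"wy": 0,"wz": 0},{"jaw": -1,"tx": 0,"ty": 0,"tz": 0,"wx": 0,"wy": 0,"wz": 0}]}}

```text
clock: 6.98
tcp_pos: [0.6081, -0.0626, 0.2932]
orientation: [0.0, 0.111, 0.994, -0.0]
wrist_force: [0.0, 0.1, -0.9]
finger_gap: 0.0182
```

```bash
python3 - <<'E'
from h import *
a=eyes.read_camera("side");s=get_state();print(s["tcp_pos"],s["wrist_force"])
x0,y0,f=285,170,8
cv2.imwrite("pics/p8.png",cv2.resize(a[y0:y0+70,x0:x0+80],None,fx=f,fy=f,interpolation=cv2.INTER_CUBIC))
E
```

```text
[ 0.60807931 -0.06257452  0.29315932] [ 0.90332902 -1.04626232 -0.83371007]
```

View pics/p8.png

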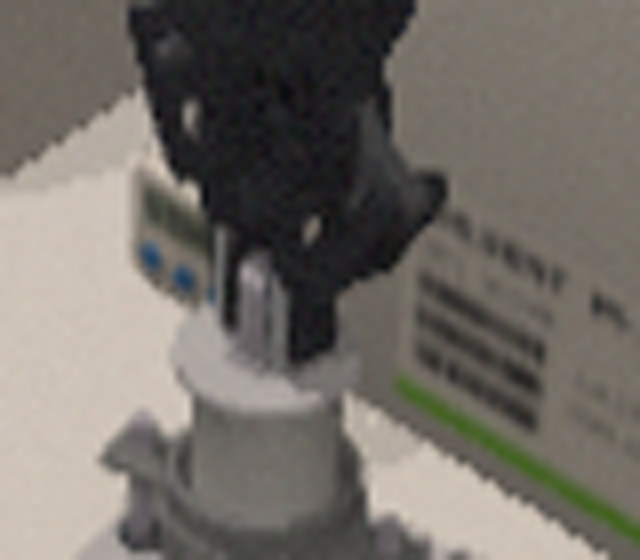

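The disc (side px ≈ 318,216) is centred over the beaker to within about 1 mm, and there is no contact force. I'll lower it.

Request:
{"method": "carry_out", "body": {"motion": [{"jaw": -1,"tx": 0,"ty": 0,"tz": 0.2,"wx": 0,"wy": 0,"wz": 0},{"jaw": -1,"tx": 0,"ty": 0,"tz": 0.2,"wx": 0,"wy": 0,"wz": 0},{"jaw": -1,"tx": 0,"ty": 0,"tz": 0.1,"wx": 0,"wy": 0,"wz": 0},{"jaw": -1,"tx": 0,"ty": 0,"tz": 0.1,"wx": 0,"wy": 0,"wz": 0},{"jaw": -1,"tx": 0,"ty": 0,"tz": 0,"wx": 0,"wy": 0,"wz": 0}]}}

```text
clock: 7.65
tcp_pos: [0.6079, -0.0625, 0.2866]
orientation: [-0.0, 0.111, 0.994, 0.0]
wrist_force: [1.4, 0.2, -1.3]
finger_gap: 0.0188
```

Request:
{"method": "carry_out", "body": {"motion": [{"jaw": -1,"tx": 0,"ty": 0,"tz": 0.1,"wx": 0,"wy": 0,"wz": 0},{"jaw": -1,"tx": 0,"ty": 0,"tz": 0.05,"wx": 0,"wy": 0,"wz": 0},{"jaw": -1,"tx": 0,"ty": 0,"tz": 0,"wx": 0,"wy": 0,"wz": 0}]}}

```text
clock: 8.02
tcp_pos: [0.608, -0.0625, 0.2862]
orientation: [0.001, 0.111, 0.994, -0.0]
wrist_force: [-2.4, 1.0, 4.1]
finger_gap: 0.0187
```

```bash
python3 - <<'E'
from h import *
a=eyes.read_camera("side");s=get_state();print(s["tcp_pos"],s["wrist_force"])
x0,y0,f=285,170,8
cv2.imwrite("pics/p9.png",cv2.resize(a[y0:y0+70,x0:x0+80],None,fx=f,fy=f,interpolation=cv2.INTER_CUBIC))
E
```

```text
[ 0.60797461 -0.06250462  0.28620902] [-2.31113911  0.81372499  4.96424664]
```

View pics/p9.png

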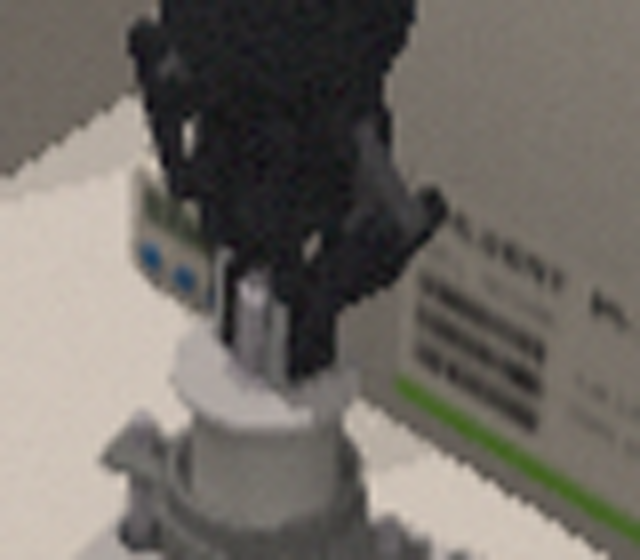

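Contact at the expected height: 5 N, the disc came down about 2 px, and the rim is hidden. Releasing and backing off upward.

Request:
{"method": "carry_out", "body": {"motion": [{"jaw": -0.3,"tx": 0,"ty": 0,"tz": 0,"wx": 0,"wy": 0,"wz": 0},{"jaw": 0,"tx": 0,"ty": 0,"tz": 0,"wx": 0,"wy": 0,"wz": 0},{"jaw": 0.3,"tx": 0,"ty": 0,"tz": 0,"wx": 0,"wy": 0,"wz": 0},{"jaw": 0.6,"tx": 0,"ty": 0,"tz": 0,"wx": 0,"wy": 0,"wz": 0},{"jaw": 0.6,"tx": 0,"ty": 0,"tz": 0,"wx": 0,"wy": 0,"wz": 0},{"jaw": 0.6,"tx": 0,"ty": 0,"tz": -1,"wx": 0,"wy": 0,"wz": 0},{"jaw": 0.6,"tx": 0,"ty": 0,"tz": -3,"wx": 0,"wy": 0,"wz": 0},{"jaw": 0.6,"tx": 0,"ty": 0,"tz": -4,"wx": 0,"wy": 0,"wz": 0},{"jaw": 0.6,"tx": 0,"ty": 0,"tz": -3,"wx": 0,"wy": 0,"wz": 0},{"jaw": -1,"tx": 0,"ty": 0,"tz": 0,"wx": 0,"wy": 0,"wz": 0},{"jaw": -1,"tx": 0,"ty": 0,"tz": 0,"wx": 0,"wy": 0,"wz": 0},{"jaw": -1,"tx": 0,"ty": 0,"tz": 0,"wx": 0,"wy": 0,"wz": 0}]}}

```text
clock: 9.57
tcp_pos: [0.6076, -0.0625, 0.3938]
orientation: [-0.001, 0.111, 0.994, 0.0]
wrist_force: [0.1, -0.3, -0.1]
finger_gap: 0.0138
```

```bash
python3 - <<'E'
from fit import *
np.set_printoptions(precision=4,suppress=True)
a=eyes.read_camera("side");s=get_state();print(s["tcp_pos"],s["wrist_force"],s["finger_gap"])
cv2.imwrite("pics/side10.png",a)
x0,y0,f=285,170,7
A=cv2.resize(a[y0:y0+70,x0:x0+57],None,fx=f,fy=f,interpolation=cv2.INTER_CUBIC);B=A.copy()
c=(.608,-.0625)
for z,r in((.110,.03),(.105,.03),(.142,.01)):
    q=(proj("side",circ(c,z,r))-[x0,y0]+.5)*f-.5
    cv2.polylines(B,[np.round(q).astype(np.int32)],True,(0,255,0),1,cv2.LINE_AA)
cv2.imwrite("pics/p10.png",np.hstack([A,B]))
G=gmag(a)
def f2(x,y):
    p=hull(np.vstack([proj("side",circ((x,y),.11,.03)),proj("side",circ((x,y),.105,.03))]));return score(G,p,p[:,1]>p[:,1].mean()-1)
print(search(f2,c))
E
```

```text
[ 0.6076 -0.0625  0.3938] [-0.2052 -0.1426  0.1584] 0.006256505273209699
(array([193.2246,   0.605 ,  -0.0615]), array([ 0.6063, -0.0608]), array([0.0009, 0.0008]))
```

View pics/p10.png

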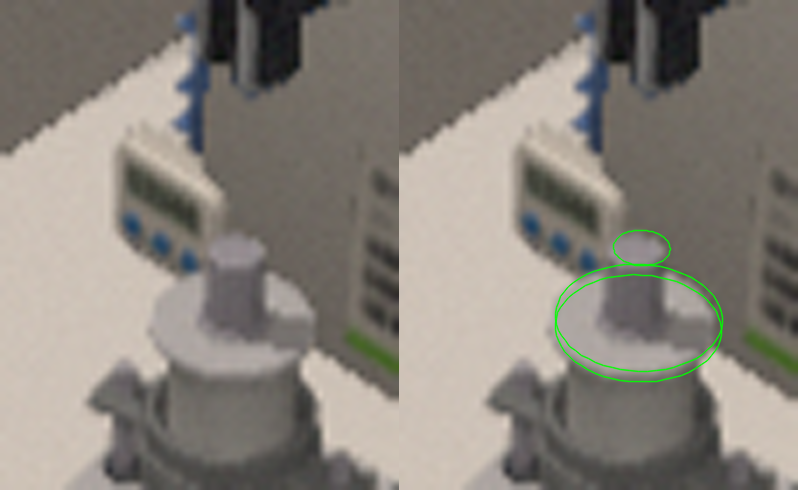

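The cover sits level by itself, with its knob top at side px ≈ (319,205), within 0.6 px of prediction. Now I press with shut fingertips, in small steps.

Request:
{"method": "carry_out", "body": {"motion": [{"jaw": -1,"tx": 0,"ty": 0,"tz": 3,"wx": 0,"wy": 0,"wz": 0},{"jaw": -1,"tx": 0,"ty": 0,"tz": 3,"wx": 0,"wy": 0,"wz": 0},{"jaw": -1,"tx": 0,"ty": 0,"tz": 1.2,"wx": 0,"wy": 0,"wz": 0},{"jaw": -1,"tx": 0,"ty": 0,"tz": 0,"wx": 0,"wy": 0,"wz": 0},{"jaw": -1,"tx": 0,"ty": 0,"tz": 0.3,"wx": 0,"wy": 0,"wz": 0},{"jaw": -1,"tx": 0,"ty": 0,"tz": 0.2,"wx": 0,"wy": 0,"wz": 0},{"jaw": -1,"tx": 0,"ty": 0,"tz": 0.2,"wx": 0,"wy": 0,"wz": 0},{"jaw": -1,"tx": 0,"ty": 0,"tz": 0,"wx": 0,"wy": 0,"wz": 0}]}}

```text
clock: 10.62
tcp_pos: [0.6079, -0.0625, 0.3163]
orientation: [0.0, 0.111, 0.994, 0.0]
wrist_force: [-0.0, -0.5, -0.3]
finger_gap: -0.0003
```

Request:
{"method": "carry_out", "body": {"motion": [{"jaw": -1,"tx": 0,"ty": 0,"tz": 0.2,"wx": 0,"wy": 0,"wz": 0},{"jaw": -1,"tx": 0,"ty": 0,"tz": 0.2,"wx": 0,"wy": 0,"wz": 0},{"jaw": -1,"tx": 0,"ty": 0,"tz": 0.2,"wx": 0,"wy": 0,"wz": 0},{"jaw": -1,"tx": 0,"ty": 0,"tz": 0,"wx": 0,"wy": 0,"wz": 0},{"jaw": -1,"tx": 0,"ty": 0,"tz": 0,"wx": 0,"wy": 0,"wz": 0}]}}

```text
clock: 11.25
tcp_pos: [0.6081, -0.0626, 0.3116]
orientation: [0.001, 0.111, 0.994, -0.0]
wrist_force: [-1.9, -1.0, 7.8]
finger_gap: -0.0002
```

```bash
python3 - <<'E'
from h import *
a=eyes.read_camera("side");s=get_state();print(s["tcp_pos"],s["wrist_force"],s["ft_torque"])
x0,y0,f=285,170,8
cv2.imwrite("pics/p11.png",cv2.resize(a[y0:y0+70,x0:x0+80],None,fx=f,fy=f,interpolation=cv2.INTER_CUBIC))
E
```

```text
[ 0.60807477 -0.062573    0.31160139] [-1.68619612 -1.07959011  6.87688505] [0.08793078 0.39986403 0.01696238]
```

View pics/p11.png

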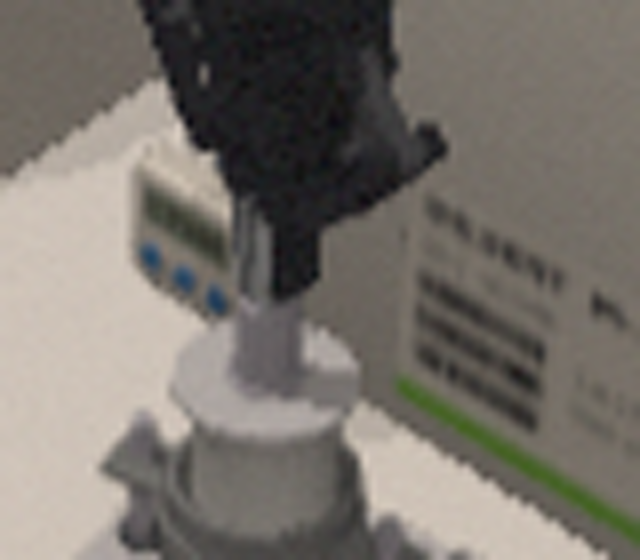

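The fingertips are on the knob (px ≈ 318,206), pressing with about 7 N, and the cover is level. Pressing on.

Request:
{"method": "carry_out", "body": {"motion": [{"jaw": -1,"tx": 0,"ty": 0,"tz": 0.2,"wx": 0,"wy": 0,"wz": 0},{"jaw": -1,"tx": 0,"ty": 0,"tz": 0.2,"wx": 0,"wy": 0,"wz": 0},{"jaw": -1,"tx": 0,"ty": 0,"tz": 0.2,"wx": 0,"wy": 0,"wz": 0},{"jaw": -1,"tx": 0,"ty": 0,"tz": 0.2,"wx": 0,"wy": 0,"wz": 0},{"jaw": -1,"tx": 0,"ty": 0,"tz": 0,"wx": 0,"wy": 0,"wz": 0},{"jaw": -1,"tx": 0,"ty": 0,"tz": 0,"wx": 0,"wy": 0,"wz": 0}]}}

```text
clock: 12.05
tcp_pos: [0.6082, -0.0626, 0.3042]
orientation: [0.001, 0.111, 0.994, -0.0]
wrist_force: [-3.2, -0.0, 10.4]
finger_gap: -0.0002
```

Request:
{"method": "carry_out", "body": {"motion": [{"jaw": -1,"tx": 0,"ty": 0,"tz": 0.1,"wx": 0,"wy": 0,"wz": 0},{"jaw": -1,"tx": 0,"ty": 0,"tz": 0.1,"wx": 0,"wy": 0,"wz": 0},{"jaw": -1,"tx": 0,"ty": 0,"tz": 0.1,"wx": 0,"wy": 0,"wz": 0},{"jaw": -1,"tx": 0,"ty": 0,"tz": 0,"wx": 0,"wy": 0,"wz": 0},{"jaw": -1,"tx": 0,"ty": 0,"tz": 0,"wx": 0,"wy": 0,"wz": 0}]}}

```text
clock: 12.68
tcp_pos: [0.6082, -0.0626, 0.3015]
orientation: [0.002, 0.111, 0.994, -0.0]
wrist_force: [-2.6, 0.3, 11.0]
finger_gap: 0.0004
```

Request:
{"method": "carry_out", "body": {"motion": [{"jaw": -1,"tx": 0,"ty": 0,"tz": 0.1,"wx": 0,"wy": 0,"wz": 0},{"jaw": -1,"tx": 0,"ty": 0,"tz": 0.05,"wx": 0,"wy": 0,"wz": 0},{"jaw": -1,"tx": 0,"ty": 0,"tz": 0,"wx": 0,"wy": 0,"wz": 0},{"jaw": -1,"tx": 0,"ty": 0,"tz": 0,"wx": 0,"wy": 0,"wz": 0}]}}

```text
clock: 13.18
tcp_pos: [0.6083, -0.0626, 0.3004]
orientation: [0.002, 0.111, 0.994, -0.0]
wrist_force: [-2.8, 0.7, 12.3]
finger_gap: 0.0001
```

Request:
{"method": "carry_out", "body": {"motion": [{"jaw": -1,"tx": 0,"ty": 0,"tz": 0.05,"wx": 0,"wy": 0,"wz": 0},{"jaw": -1,"tx": 0,"ty": 0,"tz": 0.05,"wx": 0,"wy": 0,"wz": 0},{"jaw": -1,"tx": 0,"ty": 0,"tz": 0,"wx": 0,"wy": 0,"wz": 0},{"jaw": -1,"tx": 0,"ty": 0,"tz": 0,"wx": 0,"wy": 0,"wz": 0}]}}

```text
clock: 13.68
tcp_pos: [0.6084, -0.0626, 0.3004]
orientation: [0.003, 0.111, 0.994, -0.0]
wrist_force: [-4.6, 0.9, 16.4]
finger_gap: -0.0001
```

On the stop: z no longer changes while the force rises. A small extra push toward ~22 N, relieving a little of the side load.

Request:
{"method": "carry_out", "body": {"motion": [{"jaw": -1,"tx": 0.03,"ty": 0,"tz": 0.05,"wx": 0,"wy": 0,"wz": 0},{"jaw": -1,"tx": 0.03,"ty": 0,"tz": 0.05,"wx": 0,"wy": 0,"wz": 0},{"jaw": -1,"tx": 0,"ty": 0,"tz": 0,"wx": 0,"wy": 0,"wz": 0},{"jaw": -1,"tx": 0,"ty": 0,"tz": 0,"wx": 0,"wy": 0,"wz": 0}]}}

```text
clock: 14.18
tcp_pos: [0.608, -0.0625, 0.3003]
orientation: [0.003, 0.111, 0.994, -0.0]
wrist_force: [-4.5, 0.5, 22.2]
finger_gap: -0.0001
```

```bash
python3 - <<'E'
from h import *
for i in range(4):
    a=eyes.read_camera("side");s=get_state();print(s["tcp_pos"],s["wrist_force"])
x0,y0,f=285,170,8
cv2.imwrite("pics/side12.png",a)
cv2.imwrite("pics/p12.png",cv2.resize(a[y0:y0+70,x0:x0+80],None,fx=f,fy=f,interpolation=cv2.INTER_CUBIC))
E
```

```text
[ 0.60803404 -0.06251779  0.30033178] [-4.99665255  0.74548246 21.34539497]
[ 0.60802539 -0.06253555  0.30034925] [-4.45756933  1.60054626 21.33871474]
[ 0.60803172 -0.06253028  0.30033275] [-5.16748492  0.93541128 22.03289758]
[ 0.60804773 -0.06253349  0.30033868] [-3.9507136   0.18173602 20.77108333]
```

View pics/p12.png

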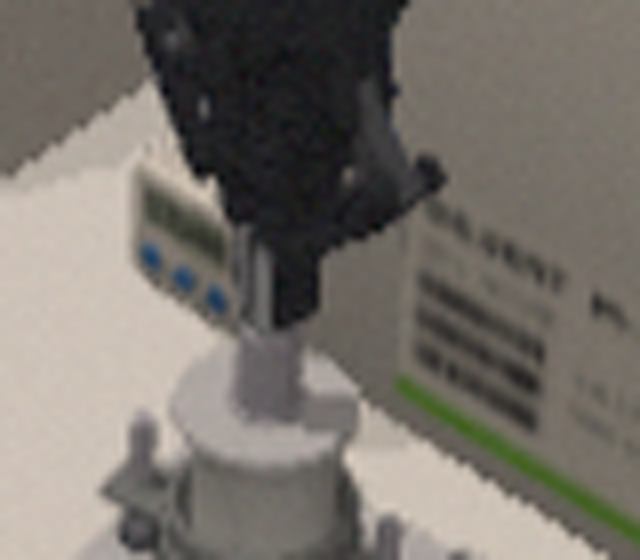

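The cover is level on the pressed-down nest, with the disc at px ≈ (318,221) and the guide posts now standing clear of the lugs. The push is steady at about 21 N. Handing in.

```bash
python3 - <<'E'
from workcell import env
print(env.hand_in())
E
```

```text
the job is handed in; nothing more can be done
None
```

The bare-metal cover is on the beaker, and the job was handed in at about 14.4 s while still pressing. I seated the cover with its spigot in the mouth and let go of it. The side view then showed it sitting level by itself. After that I pressed on the knob with shut fingertips until the nest reached its stop.

**Last checks:**
- **On the stop:** over the last 2 mm of downward command the TCP stayed at z ≈ 0.300 m while the force rose from 12 to about 21–22 N. The readings then held steady, and the last picture shows the cover still level.
- **Side force:** about 4–5 N remains in x. A 0.6 mm correction did not reduce it, but nothing slipped.
- **Camera against robot:** the cover's position in the side view differed from the robot's reading by about 1–3 mm.
- **Other objects:** the arm's path stayed clear of the yellow look-alike, tape, cup, bottle and marker. I did not take a final picture of all of them.

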